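# Clear and pop the push-push fuse hatch on a bench power box

## Robot

A 7-joint arm with a two-finger parallel gripper is mounted at the origin on the work surface. World frame = base frame: x ahead of the robot, y to its left, z up, the work surface at z = 0. Lengths are in m, angles in rad, forces in N, time in s.
With the tool pointing down it reaches from about 0.4 to 0.85 m from the base axis. Payload 10.4 kg.
Tool frame: the origin (TCP) lies midway between the tips of the shut fingers; the grasp point (between the pads) lies 19 mm behind it; z points along the fingers, x is the direction in which the jaws open and shut, and the axes are right-handed (so a half turn about z gives the same grasp; the last joint's range is limited). The gripper opens to 85 mm and grips with 20 to 120 N. Pads are 22 mm wide; open, the fingers measure 114 mm over their backs; the gripper's body (76 mm by 85 mm) begins 54 mm behind the grasp point. The pads swing forward as they close: fully open they stand 13 mm farther back than shut.
Start: joints at [1.151, 0.332, -0.065, 1.46, 0.022, 1.35, -0.088], TCP at [0.242, -0.576, 0.231] pointing down, gripper open.
Joint ranges: [-2.6, 2.6], [-0.5, 2.12], [-1.47, 1.34], [0.16, 2.42], [-1.27, 4.41], [0.06, 2.06], [-2.6, 2.6]. Speed limits (rad/s): [2.22, 2.22, 2.79, 2.79, 3.14, 3.14, 3.14].

## Interface

Orientations are given as a unit quaternion [x, y, z, w].
In Python, from workcell import manip, cams gives the robot as it stands.
- The arm moves only by the tool move_arm, never from a script. Its argument "moves" is a list of rows, each a list of 7 numbers: the turn, a rotation vector about the tool's x, y, z in degrees, then the shift along the tool's x, y, z in m, then the finger opening in m, from 0 to 0.0854. A call has 1 to 10 rows; each row is the pose to reach, as a shift and turn from the pose commanded when the call began, along the tool's axes at that moment; what a row does not reach only later rows make up. A row lasts 1/10 s, in which the tool goes at most 50 mm and 8.59 degrees, less where a joint would pass 70% of its speed; a pose out of reach is approached as far as the arm can. A call with a gripper value outside its range is refused whole. The fingers move at their own pace and stop on an object; "grip_force" is the grip in N (left out, the last holds). Time passes only in rows, so rows that repeat a pose let the fingers close. It gives the time, the measured TCP pose, the force and the opening at its end, in the units of the state.
- manip.get_obs(): the state, without advancing time (a new reading comes with each control period).
- cams.camera(name): name is "scene" or "top"; returns the picture (384x512x3 uint8, red, green, blue); there is no depth.
- cams.camera_params(name): a dict with "fx", "fy", "cx", "cy" (pixels), "xyz" and "rotation" of the camera in the world. Camera axes: x right, y up, looking along -z (the intrinsics and any distortion apply to the point x, -y, -z); pixel columns grow to the right and rows downward; lengths in m; the calibration is good to about 2 mm. A picture is of the moment at which its call begins. camera_params takes no time and is no camera call.
- manip.hand_in(): hands the job in, once; it reports no verdict.
The state is a dict: "clock": time; "joint_pos": joint angles; "joint_velocities": joint speeds; "tau": joint torques, N m; "position": TCP position; "ee_rot": TCP orientation; "ft_force": force on the tool from outside, world axes, zero at the start; "torque": the same for the moment, N m; "grip_width": opening from 0.0 (shut) to 1.0 (fully open).
Only numpy, scipy, OpenCV 4.12 (cv2) and the standard library are available. Lean on these libraries where they do the work, as an engineer would, in place of code of your own. Each camera call takes 0.05 s, during which the arm holds its last target. There are 200 camera calls.

## Task

A small red-capped jar stands on the grey fuse hatch of the yellow power box. Without picking it up, push the jar off the hatch onto the black rubber mat on the same box, so that it stands upright and wholly on the mat; then press the hatch's green pad once, fully in, and let go so that the hatch pops open. Watch that it stays fully open for a second or two before you finish; do not press it shut again, do not lift the jar, and leave everything else on the bench where it is.

Things in the scene. Friction and masses are not known exactly. Their poses are not given: they have to be found in the camera images.
- box: Yellow bench power box, fixed: 160 (x) by 320 (y) by 90 mm tall. Origin at the centre of its underside; x runs from front (sockets, robot side at yaw 0) to rear, z up. Flat top deck 90 mm above the origin. On its -y half is the grey hatch: x -78 to +42, y -134 to -16 mm, top 92 mm above the origin when shut, no deck in front of its front edge. On its +y half is the mat.
- mat_mid (a point): Centre of the black rubber mat, 135 by 135 mm, flush with the deck; axes as the box's. A black rim 6 mm high and 6 mm wide runs just outside the mat's +x and +y edges; the sides towards the hatch and the front are open.
- hatch (a joint): Angle (rad) of the hatch, a plate 119 x 118 x 6 mm, about a hinge along the box's y at its rear edge (box x +42, z 89 mm). 0 = shut and latched, negative = pressed in (firm stop at -0.069), 1.75 = fully open, just past upright. A spring opens it: pressed past about -0.045 it unlatches, follows the withdrawn finger up with a few N and is fully open in about 2 s; a shallower press relatches.
- catch (a joint): Sideways place (m) of the small steel pin of the push-push catch, under the hatch near its front edge: about 0 when latched, about +0.0055 when released and open; it goes to about -0.010 only when the opened hatch is pressed back down towards shut. Not touched by the robot.
- pad (a point): Centre of the green ribbed press pad, 28 (x) by 70 mm (y), on the hatch's top face: 103 mm from the hinge line, 17 mm from the front edge, midway along the hatch's width. Moves with the hatch; when shut its axes are the box's. Pressing here takes about 4 N and goes down about 7 mm to the firm stop.
- jar_mid (a point): Centre (half-way up) of the small loose jar with RED cap, 54 mm across, 42 mm tall, 0.1 to 0.2 kg, which starts upright on the hatch and slides when pushed. z is its upright axis.
- hammer: Loose bystander: hammer with wooden handle lying on the bench, 260 mm long, 26 mm tall. Origin near its middle.
- wrench: Loose bystander: steel wrench lying on the bench, 180 mm long, 8 mm tall. Origin near its middle.
- spray: Loose bystander: blue and white spray can, 60 mm across, 180 mm tall. Origin at the centre of its underside.
- tub: Loose bystander: white open plastic tub, 90 mm across, 100 mm tall. Origin at the centre of its underside.
- drills: Loose bystander: blue drill-bit stand, 55 x 110 mm, about 100 mm tall with its bits. Origin at the centre of its underside.
- grinder: Loose bystander: white angle grinder with red trim lying down, about 290 mm long, 75 mm tall. Origin under its middle.
- flux: Loose bystander: flux jar with BLUE cap standing on the bench, 64 mm across, 75 mm tall (not the jar of the task). Origin at the centre of its underside.
There are look-alikes about, which are no part of the job. What is shaped like the part that bears jar_mid but brown or pink is not meant.

How it is judged:
By the outcome, as a careful person would: the job done as asked, in the order asked, and still so for the second after the job is handed in, with the robot touching nothing.
It also fails if it takes over 56 s, if anything falls off the work surface, if the arm or the gripper's body presses on something with over 40 N, if the wrist force passes 120 N, or if a joint passes its speed limit or range.

## Working session

There is one attempt and no reset: what is moved stays moved. The work goes in short steps, Python scripts to look and compute and a tool call to move; the robot and the scene stay as the last step left them, time stands still between calls to the robot, and variables do not carry over. Pictures are saved under pics/ and viewed, about 8 in all and at most 12, crops included, and the job is handed in when it is done.

Besides the shell and the picture viewer there is one more tool, called as name([rows], argument=value, ...), one row to a line, values as JSON. move_arm: Moves the arm, as the interface text tells. Its arguments: {"type":"object","properties":{"moves":{"type":"array","items":{"type":"array","items":{"type":"number"}}},"grip_force":{"type":"number"}},"required":["moves"]}

```bash
mkdir -p pics; ls; python3 - <<'E'
from workcell import manip, cams
import cv2, json, pickle
for n in("scene","top"):
    im=cams.camera(n); cv2.imwrite(f"pics/{n}0.png",im[:,:,::-1]); p=cams.camera_params(n); print(n,p)
print(manip.get_obs())
E
```

```text
pics
scene {'fx': 436.0561730148887, 'fy': 436.0561730148887, 'cx': 255.2932463275879, 'cy': 185.11700570078625, 'xyz': array([1.01577932, 0.61019275, 1.04477312]), 'rotation': array([0.11416513, 0.32048061, 0.88412375, 0.3202869 ])}
top {'fx': 378.3090848350012, 'fy': 378.3090848350012, 'cx': 252.0394416886584, 'cy': 190.7147467945543, 'xyz': array([ 0.34752163, -0.00838374,  1.26297927]), 'rotation': array([ 0.0547663 , -0.04341755, -0.70216682,  0.70857415])}
{'clock': 0.1, 'joint_pos': array([ 1.15138209,  0.33278427, -0.06471115,  1.4608482 ,  0.02160687,
        1.34987673, -0.08847938]), 'joint_velocities': array([ 4.24830809e-06, -3.30530701e-03,  2.30284417e-05, -4.10234384e-04,
       -3.20707635e-04, -1.99919025e-03,  5.26670018e-04]), 'tau': array([ 8.38723681e-04, -6.26743054e+01,  4.88306105e-02, -3.92427886e+01,
        1.62851019e-02,  6.91235822e-03, -5.44338590e-06]), 'position': array([ 0.24142826, -0.57613615,  0.23061511]), 'ee_rot': array([ 8.32625141e-01, -5.53836621e-01, -5.23583346e-04, -3.13764247e-04]), 'ft_force': array([ 0.08272857, -0.43718385,  0.51611249]), 'torque': array([0.03070248, 0.01530508, 0.00391201]), 'grip_width': 1.000570103618603}
```

View pics/top0.png

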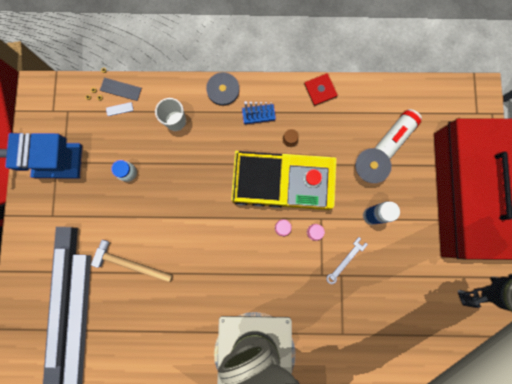

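View pics/scene0.png

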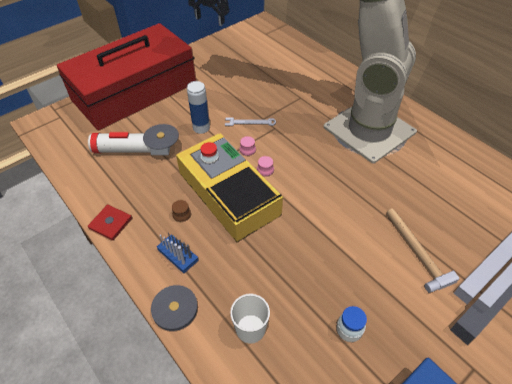

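Top view: the red-capped jar on the grey hatch is at (313,178). It could be confused with the brown jar at (291,137), the pink ones at (284,228) and (316,232), and the blue-capped flux at (122,170). I choose the one with the red cap on the hatch. The green pad is at (307,200) and the black mat at (260,179).

```bash
cat > h.py <<'E'
import numpy as np, cv2
from scipy.spatial.transform import Rotation as R
from workcell import manip, cams
def ray(n,uv):
    p=cams.camera_params(n); d=np.array([(uv[0]-p['cx'])/p['fx'],-(uv[1]-p['cy'])/p['fy'],-1.])
    return np.array(p['xyz']),R.from_quat(p['rotation']).apply(d)
def onz(n,uv,z):
    o,d=ray(n,uv); return o+d*(z-o[2])/d[2]
def tri(a,b):
    (o1,d1),(o2,d2)=ray("top",a),ray("scene",b)
    s=np.linalg.lstsq(np.c_[d1,-d2],o2-o1,rcond=None)[0]; p,q=o1+s[0]*d1,o2+s[1]*d2
    return (p+q)/2,np.linalg.norm(p-q)
ROI={"top":(225,145,345,215),"scene":(170,128,290,242)}
def blob(n,im,c):
    hsv=cv2.cvtColor(im,cv2.COLOR_RGB2HSV).astype(int); h,s,v=hsv[...,0],hsv[...,1],hsv[...,2]
    m={'red':((h<6)|(h>174))&(s>170)&(v>110),'green':(h>45)&(h<85)&(s>90),'mat':(v<60),'yellow':(h>20)&(h<34)&(s>150)&(v>80)}[c]
    x0,y0,x1,y1=ROI[n]; k=np.zeros(m.shape,np.uint8); k[y0:y1,x0:x1]=m[y0:y1,x0:x1]
    cs=max(cv2.findContours(k,0,1)[0],key=cv2.contourArea); M=cv2.moments(cs)
    return np.array([M['m10'],M['m01']])/M['m00'],cs
def cal(name):
    im=cams.camera(name); return im
E
python3 - <<'E'
from h import *
I={n:cams.camera(n) for n in("top","scene")}
for c,z in(('red',.134),('green',.093),('mat',.09)):
    u={n:blob(n,I[n],c) for n in I}
    for n in I: print(c,n,u[n][0].round(1),cv2.contourArea(u[n][1]),cv2.minAreaRect(u[n][1]),onz(n,u[n][0],z).round(4))
    print(' tri',tri(u['top'][0],u['scene'][0]))
    if c!='red':
        for n in I:
            q=np.array([onz(n,p,z)[:2] for p in cv2.boxPoints(cv2.minAreaRect(u[n][1]))]); print(n,q.round(4).tolist())
a=cv2.resize(I['top'][140:220,220:350],None,fx=5,fy=5,interpolation=2)
b=cv2.resize(I['scene'][125:245,165:295],None,fx=2.5,fy=2.5,interpolation=2)
o=np.zeros((710,650,3),np.uint8); o=np.zeros((400,650,3),np.uint8); o[:]=a
cv2.imwrite('pics/c1.png',o[...,::-1])
E
```

```text
red top [313.4 177. ] 145.5 ((313.5, 177.0), (14.0, 13.0), 90.0) [ 0.5487 -0.1744  0.134 ]
red scene [208.2 149. ] 143.5 ((208.0, 149.0), (12.0, 14.0), 90.0) [ 0.551  -0.1685  0.134 ]
 tri (array([ 0.54882746, -0.17436676,  0.12833664]), np.float64(0.002434898547097795))
green top [306.5 199.4] 162.5 ((306.50762939453125, 199.3933868408203), (21.58785629272461, 8.549646377563477), 4.085616588592529) [ 0.4852 -0.1581  0.093 ]
green scene [229.6 150.2] 111.0 ((229.69911193847656, 149.81898498535156), (18.834836959838867, 7.735736846923828), 47.72631072998047) [ 0.483  -0.1574  0.093 ]
 tri (array([ 0.48430008, -0.15727116,  0.09417284]), np.float64(0.001992538552940968))
top [[0.474, -0.1238], [0.5007, -0.1259], [0.4964, -0.1927], [0.4698, -0.1904]]
scene [[0.4921, -0.1917], [0.4648, -0.1985], [0.4718, -0.1262], [0.4983, -0.1204]]
mat top [259.  177.8] 1506.5 ((259.09136962890625, 177.72080993652344), (40.18333435058594, 39.61336135864258), 4.085616588592529) [ 0.5527 -0.0102  0.09  ]
mat scene [242.4 191.6] 1587.0 ((242.67303466796875, 190.7831573486328), (39.48798751831055, 50.106605529785156), 58.570438385009766) [ 0.553  -0.0079  0.09  ]
 tri (array([ 0.55252695, -0.00965117,  0.08813323]), np.float64(0.001473963381420846))
top [[0.4943, 0.0562], [0.6207, 0.0492], [0.6123, -0.0779], [0.4864, -0.069]]
scene [[0.6109, -0.0784], [0.4532, -0.0784], [0.4911, 0.0577], [0.6374, 0.0514]]
```

View pics/c1.png

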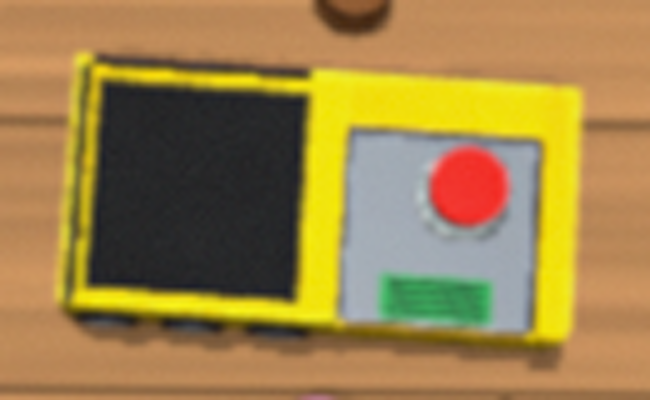

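The crop confirms the choice: the red cap at (467,187) is on the grey hatch, with the green pad at (435,299) and the mat at left, centred on (200,190). Next I check the spray can and grinder clearances and work out the approach.

```bash
cat >> h.py <<'E'
yaw=np.radians(-3.65); B=R.from_euler('z',yaw)
pad0=np.array([.4845,-.1572,.094]); mat=np.array([.5526,-.0095,.09]); O=pad0-B.apply([-.061,-.075,.094])
def w(b): return O+B.apply(np.array(b,float))
def b(p): return B.inv().apply(np.array(p)-O)
RT=R.from_matrix(np.c_[B.apply([1,0,0]),B.apply([0,-1,0]),[0,0,-1]])   # tool x along box x, down
def plan(t,rot=RT):
    s=manip.get_obs(); r=R.from_quat(s['ee_rot'])
    print('clock',round(s['clock'],2),'pos',s['position'].round(4),'box',b(s['position']).round(4),'F',s['ft_force'].round(1),'grip',round(s['grip_width'],3))
    print(' turn',np.degrees((r.inv()*rot).as_rotvec()).round(1),'shift',r.inv().apply(np.array(t)-s['position']).round(4))
E
python3 - <<'E'
from h import *
print('O',O,'mat',b(mat),'jar',b([.5495,-.172,.113]))
print('spray',onz('top',(389.5,211),.18),'tri',tri((389.5,211),(197,87)))
print('grinder disc',onz('top',(373,166),.06), b(onz('top',(373,166),.06)))
t=w([.005,-.155,.20]); print('t',t); plan([t[0],t[1],.30])
E
```

```text
O [ 0.55015087 -0.08623548  0.        ] mat [-0.00244093  0.07673574  0.09      ] jar [ 0.00481034 -0.08563199  0.113     ]
spray [ 0.44362338 -0.38304526  0.18      ] tri (array([ 0.44119806, -0.38079082,  0.17879603]), np.float64(0.007035788271008343))
grinder disc [ 0.59929662 -0.37745131  0.06      ] [ 0.06758527 -0.28749643  0.06      ]
t [ 0.54527321 -0.24123938  0.2       ]
clock 0.2 pos [ 0.2415 -0.5762  0.2308] box [-0.2769 -0.5087  0.2308] F [-0.3  0.6  0.3] grip 1.003
 turn [ -0.    0.  -63.6] shift [-0.1916 -0.4097 -0.069 ]
```

move_arm([
  [0,0,0,0,0,-0.045,0.03],
  [0,0,-8,0,0,-0.07,0.03],
  [0,0,-16,-0.02,-0.05,-0.07,0.03],
  [0,0,-24,-0.05,-0.1,-0.07,0.03],
  [0,0,-32,-0.07,-0.15,-0.07,0.03],
  [0,0,-40,-0.095,-0.2,-0.07,0.03],
  [0,0,-48,-0.12,-0.25,-0.07,0.03],
  [0,0,-56,-0.14,-0.3,-0.07,0.03],
  [0,0,-63.6,-0.165,-0.35,-0.07,0.03],
  [0,0,-63.6,-0.19,-0.395,-0.07,0.03],
])

```text
clock: 1.2
position: [0.5086, -0.2768, 0.3014]
ee_rot: [1.0, -0.03, 0.0, 0.0]
ft_force: [0.0, -0.8, 1.6]
grip_width: 0.35
```

```bash
python3 - <<'E'
from h import *
plan(w([.005,-.15,.14]))
im=cams.camera('scene'); cv2.imwrite('pics/s1.png',cv2.resize(im[60:260,120:340],None,fx=3,fy=3)[...,::-1])
E
```

```text
clock 1.2 pos [ 0.5086 -0.2768  0.3014] box [-0.0293 -0.1929  0.3014] F [ 0.  -0.8  1.6] grip 0.35
 turn [ 0.  -0.   0.2] shift [ 0.0344 -0.0427  0.1613]
```

move_arm([
  [0,0,0,0,0,0,0.03],
  [0,0,0,0,0,0,0.03],
  [0,0,0,0,0,0,0.03],
])

```text
clock: 1.55
position: [0.5068, -0.2798, 0.3012]
ee_rot: [0.999, -0.033, -0.0, 0.0]
ft_force: [-0.3, 0.3, 0.7]
grip_width: 0.355
```

```bash
python3 - <<'E'
from h import *
plan(w([.005,-.155,.14]))
E
```

```text
clock 1.55 pos [ 0.5068 -0.2798  0.3012] box [-0.0309 -0.1959  0.3012] F [-0.3  0.3  0.7] grip 0.355
 turn [ 0.   0.  -0.2] shift [ 0.0359 -0.0411  0.1611]
```

move_arm([
  [0,0,0,0.036,-0.02,0.03,0.03],
  [0,0,0,0.036,-0.041,0.07,0.03],
  [0,0,0,0.036,-0.041,0.11,0.03],
  [0,0,0,0.036,-0.041,0.14,0.03],
  [0,0,0,0.036,-0.041,0.161,0.03],
  [0,0,0,0.036,-0.041,0.161,0.03],
  [0,0,0,0.036,-0.041,0.161,0.03],
])

```text
clock: 2.25
position: [0.546, -0.2408, 0.141]
ee_rot: [0.999, -0.033, 0.0, 0.0]
ft_force: [-1.1, -0.3, 0.4]
grip_width: 0.353
```

```bash
python3 - <<'E'
from h import *
plan(w([.005,-.155,.098]))
im=cams.camera('scene'); cv2.imwrite('pics/s2.png',cv2.resize(im[80:260,150:330],None,fx=3.3,fy=3.3,interpolation=2)[...,::-1])
E
```

```text
clock 2.25 pos [ 0.546  -0.2408  0.141 ] box [ 0.0057 -0.1545  0.141 ] F [-1.1 -0.3  0.4] grip 0.353
 turn [ 0.  -0.  -0.1] shift [-0.0007  0.0005  0.043 ]
```

View pics/s2.png

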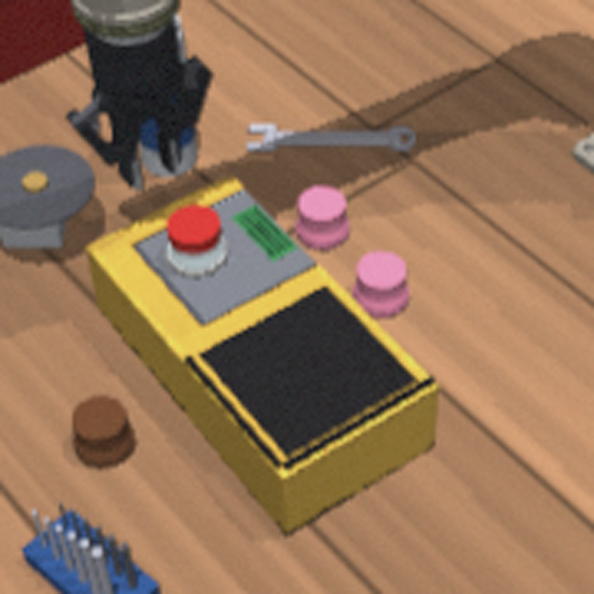

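move_arm([
  [0,0,0,0,0,0.022,0.03],
  [0,0,0,0,0,0.042,0.03],
  [0,0,0,0,0,0.042,0.03],
  [0,0,0,0,-0.01,0.042,0.03],
  [0,0,0,0,-0.02,0.042,0.03],
  [0,0,0,0,-0.027,0.042,0.03],
  [0,0,0,0,-0.034,0.042,0.03],
  [0,0,0,0,-0.041,0.042,0.03],
  [0,0,0,0,-0.048,0.042,0.03],
  [0,0,0,0,-0.055,0.042,0.03],
])

```text
clock: 3.3
position: [0.5499, -0.1846, 0.0986]
ee_rot: [0.999, -0.032, 0.0, 0.0]
ft_force: [-1.0, -1.7, 2.2]
grip_width: 0.354
```

```bash
python3 - <<'E'
from h import *
plan(w([.002,.044,.099]))
im=cams.camera('scene'); cv2.imwrite('pics/s3.png',cv2.resize(im[80:260,150:330],None,fx=3.3,fy=3.3,interpolation=2)[...,::-1])
E
```

```text
clock 3.3 pos [ 0.5499 -0.1846  0.0986] box [ 0.006  -0.0982  0.0986] F [-1.  -1.7  2.2] grip 0.354
 turn [ 0. -0. -0.] shift [-0.0041 -0.1422 -0.0005]
```

View pics/s3.png

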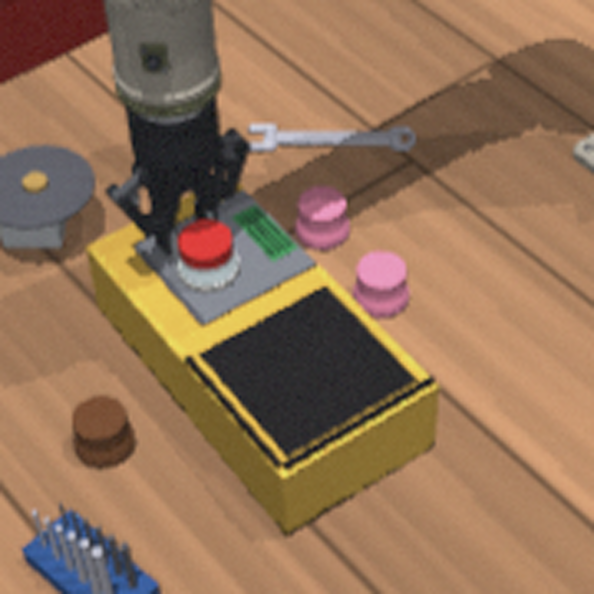

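The jar (cap at 205,243) has started to slide, upright in the cradle of the two fingers. I keep pushing.

move_arm([
  [0,0,0,0,-0.008,0,0.03],
  [0,0,0,0,-0.016,0,0.03],
  [0,0,0,0,-0.024,0,0.03],
  [0,0,0,0,-0.032,0,0.03],
  [0,0,0,0,-0.04,0,0.03],
  [0,0,0,0,-0.048,0,0.03],
  [0,0,0,0,-0.056,0,0.03],
  [0,0,0,0,-0.064,0,0.03],
  [0,0,0,0,-0.072,0,0.03],
  [0,0,0,0,-0.08,0,0.03],
])

```text
clock: 4.35
position: [0.5547, -0.1041, 0.0981]
ee_rot: [0.999, -0.032, -0.0, -0.0]
ft_force: [0.0, -0.3, -0.4]
grip_width: 0.35
```

```bash
python3 - <<'E'
from h import *
plan(w([.002,.044,.099]))
I={n:cams.camera(n) for n in("scene","top")}
cv2.imwrite('pics/s4.png',cv2.resize(I['scene'][80:260,150:330],None,fx=3.3,fy=3.3,interpolation=2)[...,::-1])
u=blob('scene',I['scene'],'red')[0]; print(u,b(onz('scene',u,.13)))
E
```

```text
clock 4.35 pos [ 0.5547 -0.1041  0.0981] box [ 0.0057 -0.0176  0.0981] F [ 0.  -0.3 -0.4] grip 0.35
 turn [-0.  0. -0.] shift [-0.0037 -0.0616 -0.0009]
[227.44205128 170.52820513] [0.00573159 0.01815418 0.13      ]
```

View pics/s4.png

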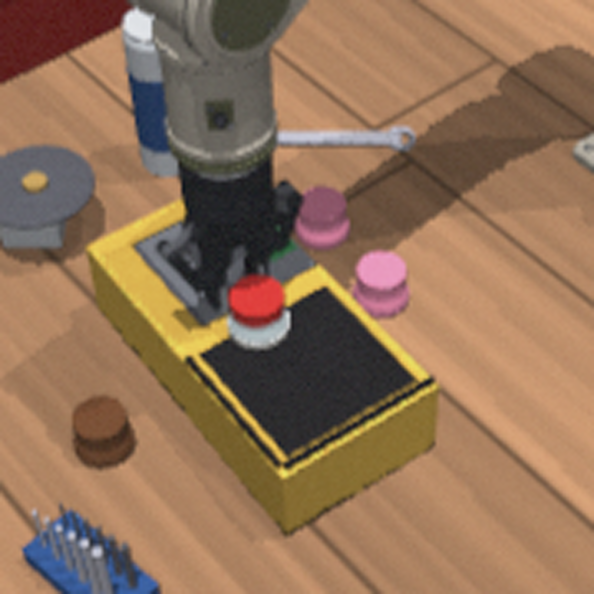

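The jar (cap at 257,300) is upright, about 18 mm past the box middle and entering the mat. It needs about 59 mm more.

move_arm([
  [0,0,0,0,-0.006,0,0.03],
  [0,0,0,0,-0.012,0,0.03],
  [0,0,0,0,-0.019,0,0.03],
  [0,0,0,0,-0.026,0,0.03],
  [0,0,0,0,-0.033,0,0.03],
  [0,0,0,0,-0.04,0,0.03],
  [0,0,0,0,-0.047,0,0.03],
  [0,0,0,0,-0.053,0,0.03],
  [0,0,0,0,-0.057,0,0.03],
  [0,0,0,0,-0.059,0,0.03],
])

```text
clock: 5.45
position: [0.5587, -0.0456, 0.0983]
ee_rot: [0.999, -0.032, 0.0, 0.0]
ft_force: [-0.5, 0.4, 0.8]
grip_width: 0.35
```

move_arm([
  [0,0,0,0,0.01,0,0.03],
  [0,0,0,0,0.03,0,0.03],
  [0,0,0,0,0.05,0,0.03],
  [0,0,0,0,0.07,-0.03,0.03],
  [0,0,0,0,0.09,-0.07,0.0],
  [0,0,0,0,0.1,-0.08,0.0],
  [0,0,0,0,0.1,-0.08,0.0],
])

```text
clock: 6.15
position: [0.5528, -0.1488, 0.18]
ee_rot: [0.999, -0.034, 0.002, 0.001]
ft_force: [-0.1, 1.6, -0.3]
grip_width: -0.001
```

```bash
python3 - <<'E'
from h import *
plan(w([-.063,-.075,.125]))
I={n:cams.camera(n) for n in("scene","top")}
cv2.imwrite('pics/s5.png',cv2.resize(I['scene'][80:260,150:330],None,fx=3.3,fy=3.3,interpolation=2)[...,::-1])
for n in I:
  try:
    u=blob(n,I[n],'red')[0]; print(n,u,b(onz(n,u,.132)))
  except Exception as e: print(n,e)
E
```

```text
clock 6.15 pos [ 0.5528 -0.1488  0.18  ] box [ 0.0066 -0.0623  0.18  ] F [-0.1  1.6 -0.3] grip -0.001
 turn [ 0.1 -0.2 -0.2] shift [-0.0698  0.0129  0.0548]
scene [239.1556145  183.09814324] [0.00640471 0.07694661 0.132     ]
top [260.37663646 172.03625378] [0.00838828 0.07278058 0.132     ]
```

View pics/s5.png

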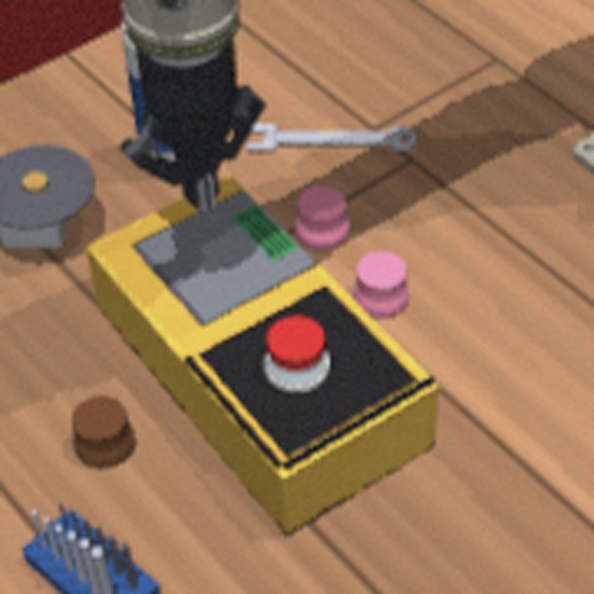

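The jar (cap at 297,343) stands upright, clear of every mat edge, at box (+7, +75) mm. Next I go above the pad.

move_arm([
  [0,0,0,-0.035,0.007,0,0],
  [0,0,0,-0.07,0.013,0.01,0],
  [0,0,0,-0.07,0.013,0.03,0],
  [0,0,0,-0.07,0.013,0.045,0],
  [0,0,0,-0.07,0.013,0.06,0],
  [0,0,0,-0.07,0.013,0.06,0],
  [0,0,0,-0.07,0.013,0.06,0],
])

```text
clock: 6.95
position: [0.4811, -0.1535, 0.1176]
ee_rot: [1.0, -0.031, -0.001, -0.0]
ft_force: [0.0, -0.1, 0.5]
grip_width: 0.003
```

```bash
python3 - <<'E'
from h import *
plan(w([-.062,-.075,.094]))
E
```

```text
clock 6.95 pos [ 0.4811 -0.1535  0.1176] box [-0.0647 -0.0715  0.1176] F [ 0.  -0.1  0.5] grip 0.003
 turn [-0.1  0.1  0.1] shift [0.0027 0.0035 0.0236]
```

move_arm([
  [0,0,0,0.003,0.003,0.012,0],
  [0,0,0,0.003,0.003,0.02,0],
  [0,0,0,0.003,0.003,0.023,0],
  [0,0,0,0.003,0.003,0.026,0],
  [0,0,0,0.003,0.003,0.028,0],
  [0,0,0,0.003,0.003,0.029,0],
  [0,0,0,0.003,0.003,0.03,0],
])

```text
clock: 7.65
position: [0.4843, -0.1576, 0.0885]
ee_rot: [0.999, -0.032, 0.0, 0.0]
ft_force: [-3.6, 0.7, 4.7]
grip_width: 0.001
```

move_arm([
  [0,0,0,0,0,0.001,0],
  [0,0,0,0,0,0.002,0],
  [0,0,0,0,0,0.003,0],
  [0,0,0,0,0,0.003,0],
])

```text
clock: 8.05
position: [0.4844, -0.1576, 0.0853]
ee_rot: [0.999, -0.032, 0.0, 0.0]
ft_force: [-3.7, 1.6, 4.7]
grip_width: 0.001
```

move_arm([
  [0,0,0,0,0,0.001,0],
  [0,0,0,0,0,0.002,0],
  [0,0,0,0,0,0.002,0],
])

```text
clock: 8.35
position: [0.4846, -0.1576, 0.0842]
ee_rot: [0.999, -0.032, 0.0, 0.0]
ft_force: [-7.0, 1.6, 14.7]
grip_width: -0.004
```

That is the firm stop (force jumped to 15 N). I withdraw up and then to the front.

move_arm([
  [0,0,0,0,0,-0.02,0],
  [0,0,0,-0.01,0,-0.055,0],
  [0,0,0,-0.04,0,-0.1,0],
  [0,0,0,-0.07,0,-0.14,0],
  [0,0,0,-0.09,0,-0.18,0],
  [0,0,0,-0.1,0,-0.2,0],
  [0,0,0,-0.1,0,-0.2,0],
  [0,0,0,-0.1,0,-0.2,0],
  [0,0,0,-0.1,0,-0.2,0],
  [0,0,0,-0.1,0,-0.2,0],
])

```text
clock: 9.35
position: [0.3845, -0.151, 0.2821]
ee_rot: [0.999, -0.032, -0.001, -0.001]
ft_force: [0.3, -0.4, -0.5]
grip_width: -0.003
```

move_arm([
  [0,0,0,0,0,0,0],
  [0,0,0,0,0,0,0],
  [0,0,0,0,0,0,0],
  [0,0,0,0,0,0,0],
  [0,0,0,0,0,0,0],
  [0,0,0,0,0,0,0],
  [0,0,0,0,0,0,0],
  [0,0,0,0,0,0,0],
  [0,0,0,0,0,0,0],
  [0,0,0,0,0,0,0],
])

```text
clock: 10.35
position: [0.3845, -0.1512, 0.2833]
ee_rot: [0.999, -0.032, 0.0, 0.0]
ft_force: [1.7, -0.3, -0.4]
grip_width: 0.001
```

move_arm([
  [0,0,0,0,0,0,0],
  [0,0,0,0,0,0,0],
  [0,0,0,0,0,0,0],
  [0,0,0,0,0,0,0],
  [0,0,0,0,0,0,0],
  [0,0,0,0,0,0,0],
  [0,0,0,0,0,0,0],
  [0,0,0,0,0,0,0],
  [0,0,0,0,0,0,0],
  [0,0,0,0,0,0,0],
])

```text
clock: 11.35
position: [0.3846, -0.1512, 0.2833]
ee_rot: [0.999, -0.032, 0.0, 0.0]
ft_force: [0.2, -0.2, 0.4]
grip_width: 0.001
```

```bash
python3 - <<'E'
from h import *
plan(w([-.16,-.075,.28]))
I={n:cams.camera(n) for n in("scene","top")}
cv2.imwrite('pics/s6.png',np.hstack([cv2.resize(I['scene'][80:260,150:330],(400,400),interpolation=2),cv2.resize(I['top'][110:240,220:350],(400,400),interpolation=2)])[...,::-1])
E
```

```text
clock 11.35 pos [ 0.3846 -0.1512  0.2833] box [-0.1611 -0.0754  0.2833] F [ 0.2 -0.2  0.4] grip 0.001
 turn [ 0. -0. -0.] shift [ 0.0011 -0.0004  0.0033]
```

View pics/s6.png

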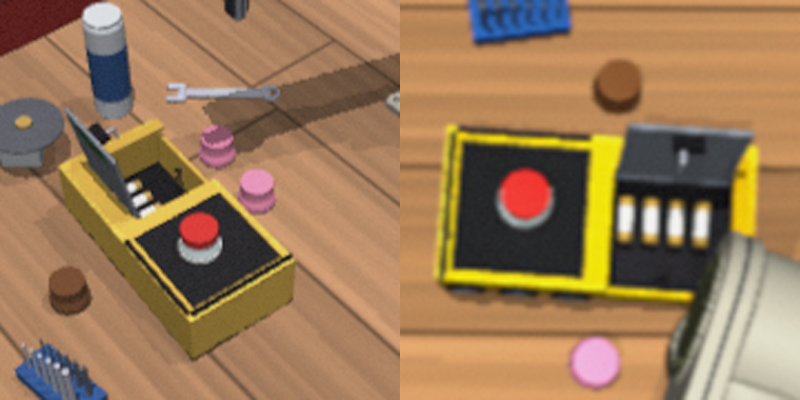

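The hatch is up (edge at 95,150 on the left, fuses showing at 660,220 on the right) and the jar is upright on the mat. I watch it for another 1.5 s or so and compare pictures.

move_arm([
  [0,0,0,0,0,0,0],
  [0,0,0,0,0,0,0],
  [0,0,0,0,0,0,0],
  [0,0,0,0,0,0,0],
  [0,0,0,0,0,0,0],
  [0,0,0,0,0,0,0],
  [0,0,0,0,0,0,0],
  [0,0,0,0,0,0,0],
  [0,0,0,0,0,0,0],
  [0,0,0,0,0,0,0],
])

```text
clock: 12.45
position: [0.3846, -0.1512, 0.2833]
ee_rot: [0.999, -0.032, 0.0, 0.0]
ft_force: [0.3, -0.0, -0.2]
grip_width: 0.002
```

move_arm([
  [0,0,0,0,0,0,0],
  [0,0,0,0,0,0,0],
  [0,0,0,0,0,0,0],
  [0,0,0,0,0,0,0],
  [0,0,0,0,0,0,0],
])

```text
clock: 12.95
position: [0.3845, -0.1512, 0.2833]
ee_rot: [0.999, -0.032, 0.0, 0.0]
ft_force: [-0.2, -0.1, -1.1]
grip_width: 0.005
```

```bash
python3 - <<'E'
from h import *
I={n:cams.camera(n) for n in("scene","top")}
cv2.imwrite('pics/s7.png',np.hstack([cv2.resize(I['scene'][80:260,150:330],(400,400),interpolation=2),cv2.resize(I['top'][110:240,220:350],(400,400),interpolation=2)])[...,::-1])
d=cv2.absdiff(cv2.imread('pics/s6.png'),cv2.imread('pics/s7.png')).max(2); print('max diff',d.max(),'n>40',(d>40).sum())
for n in I: u=blob(n,I[n],'red')[0]; print(n,b(onz(n,u,.132)).round(4))
# hatch free-edge in the scene view: expected corners if fully open (1.75 rad)
p=cams.camera_params('scene')
for y in(-.134,-.016):
    X=w([.042-.119*np.cos(1.75),y,.089+.119*np.sin(1.75)]); c=R.from_quat(p['rotation']).inv().apply(X-p['xyz'])
    uv=np.array([p['cx']-p['fx']*c[0]/c[2],p['cy']+p['fy']*c[1]/c[2]]); print('exp edge in crop',((uv-[150,80])*400/180).round())
a,bb=[cv2.cvtColor(cv2.imread('pics/scene0.png'),6),cv2.cvtColor(I['scene'],7)]
k=(cv2.absdiff(cv2.medianBlur(a,3),cv2.medianBlur(bb,3))>50).astype(np.uint8)
print([cv2.boundingRect(c) for c in cv2.findContours(k,0,1)[0] if cv2.contourArea(c)>15])
E
```

```text
max diff 19 n>40 0
scene [0.0064 0.0765 0.132 ]
top [0.0083 0.0727 0.132 ]
exp edge in crop [ 64. 109.]
exp edge in crop [113. 163.]
[(230, 187, 20, 12), (231, 176, 17, 13), (225, 144, 13, 12), (182, 135, 51, 42), (241, 128, 43, 21), (344, 119, 5, 10), (271, 70, 83, 33), (400, 67, 6, 12), (391, 60, 14, 6), (208, 57, 24, 20), (239, 22, 38, 67), (382, 0, 17, 20)]
```

The hatch edge projected for 1.75 rad (64,109 → 113,163) matches the picture, and nothing has moved between looks. I hand in.

```bash
python3 -c "
from workcell import manip
print(manip.hand_in())"
```

```text
the job is handed in; nothing more can be done
None
```

The job is done and handed in at about 13 s of the 56 s allowed.

- **Jar:** I pushed it off the hatch with the two part-open fingers, without gripping or lifting it. It stands upright near the middle of the mat at box (+7, +75) mm. The mat centre is at (−2, +77) mm, so it clears every mat edge by more than 30 mm. The two cameras differ by about 4 mm on this position, which does not matter here.
- **Hatch:** I pressed the green pad once. The force jumped from about 5 N to 15 N at the firm stop, then I drew the fingers up and to the front. The hatch's far corner in the picture is where it should be for fully open (1.75 rad).
- **Last checks:** Two pictures 1.6 s apart showed no change, with the arm clear and no contact force. Comparing the start and end pictures, I saw changes only at the box, the arm and its shadow. I judged that from the listed regions and did not measure each bystander. No check failed.

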